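# Close and charge the watch pressure tester

## Task

Close the watch pressure tester on the bench: put the lugged bayonet cap into its open mouth, push it down against the spring, twist it a quarter turn clockwise (seen from above), and let it spring up into its lock notches and release it. Only then push the tester's valve lever fully over to its other end; leave everything else on the bench where it is.

Things in the scene. Friction and masses are not known exactly. Their poses are not given: they have to be found in the camera images.
- tester: The fixed pressure tester: an upright aluminium chamber 132 mm across with a steel bayonet neck, at one end of a low grey plinth 150 x 270 x 30 mm; a valve lever at the other end. Origin on the bench under the chamber's axis; z up, y towards the lever. It stands level, turned about the vertical by up to 0.35 rad; it cannot be moved.
- mouth (a point): Centre of the chamber's open mouth, level with the top of its neck, 105 mm above the bench; z up. Round opening 68 mm across, with an entry gap at +x and at -x. 16 mm below the neck face a rubber seal plate on a spring, 60 mm across, fills the middle.
- gap (a point): Middle of the +x entry gap at the neck face, 48 mm from the axis. Each gap is 32 mm wide and reaches 60 mm out. Turned clockwise (from above) from a gap, a lug passes under a 12 mm thick ledge to a lock notch a quarter turn on; anticlockwise a stop blocks it.
- notch (a point): Roof of one of the two lock notches, 48 mm out along the mouth's -y (the other lies along +y), under the ledge: 32 mm wide, roof 7 mm below the neck face, where the ledge before it reaches 12 mm down. Just beyond each notch a stop ends the turn.
- seal_plate (a joint): How far the spring-loaded seal plate is pressed down, in m: 0 at rest, 0.015 at its stop. It pushes up with about 6 N at first and 15 N at the bottom.
- cap_center (a point): Centre (38 mm above the underside) of the loose bayonet cap, 76 mm tall, 0.24 to 0.36 kg, upright on the bench to the robot's right of the tester. Hub 60 mm across, two lugs near the foot, bar handle on top. z up; x along lugs and handle; half a turn makes no difference. Put in the gaps it rests 22 mm above the mouth point; it turns when below 12 mm (8 is good, 7 the lowest); locked: 17 mm.
- cap_handle (a point): Centre of the cap's black bar handle: 70 mm long (along the cap's x), 20 mm wide, 40 mm high, from 36 to 76 mm above the cap's underside; this point is at 56 mm. The flat hub top, 60 mm across, lies right below the handle.
- cap_lug (a point): Top face of one of the cap's two steel lugs, 40 mm from its axis along its +x; the other is opposite. 100 mm over both lugs, each 24 mm wide and 10 mm thick, undersides 4 mm above the cap's underside. Below them only a rubber foot 44 mm across, which lands on the seal plate.
- valve_tip (a point): Centre of the black ball, 26 mm across, on the valve lever: a steel rod 80 mm long, 10 mm thick, hinged on a block 130 mm to the mouth's +y side. It leans to the mouth's -x side and swings over in the x-z plane to the +x side, 38 mm either side of upright (77 mm in all), 122 mm above the bench at both ends, 132 mm in the middle. It takes about 1 N and stays where left.
- valve (a joint): Angle of the valve lever: 0 leaning fully to the mouth's -x side, 1.0 rad fully over to the +x side.
- jar_lid_center (a point): Centre of a plain jar lid that does not fit: same black bar handle and hub as the cap, 76 mm tall, but a smooth round aluminium flange 96 mm across and no lugs. It and the cap may stand in each other's place. Leave alone.
- oil_jar_mid (a point): Middle of a green glass jar, 56 mm across, 75 mm tall, a bystander.
- tin_mid (a point): Middle of a copper-coloured tin, 68 mm across, 55 mm tall, a bystander.
- loupe_mid (a point): Middle of a blue eye loupe, 44 mm across, 62 mm tall, a bystander.
- blower_mid (a point): Middle of a dark rubber dust blower, 68 mm across, 100 mm tall, a bystander beyond the tester.
- driver_mid (a point): Middle of a screwdriver 160 mm long with a wooden handle, lying down, a bystander.
- brush_mid (a point): Middle of a bench brush 170 mm long, lying down, a bystander.
There are look-alikes about, which are no part of the job. Leave any red look-alike of the part that bears cap_center alone.

How it is judged:
By the outcome, as a careful person would: the job done as asked, in the order asked, and still so for the second after the job is handed in, with the robot touching nothing.
It also fails if it takes over 61 s, if anything falls off the work surface, if the arm or the gripper's body presses on something with over 40 N, if the wrist force passes 120 N, or if a joint passes its speed limit or range.

## Robot

A 6-joint arm with a two-finger parallel gripper is mounted at the origin on the work surface. World frame = base frame: x ahead of the robot, y to its left, z up, the work surface at z = 0. Lengths are in m, angles in rad, forces in N, time in s.
With the tool pointing down it reaches from about 0.35 to 0.925 m from the base axis. Payload 6.4 kg.
Tool frame: the origin (TCP) lies midway between the tips of the shut fingers; the grasp point (between the pads) lies bot.grip_point_offset behind it (bot.grip_point_offset is the distance from the TCP to the grasp point, in m); z points along the fingers, y is the direction in which the jaws open and shut (so a half turn about z gives the same grasp; the last joint's range is limited). The gripper opens to 85 mm and grips with 20 to 120 N. Pads are 22 mm wide; open, the fingers measure 114 mm over their backs; the gripper's body (76 mm by 85 mm) begins 54 mm behind the grasp point. The pads swing forward as they close: fully open they stand 13 mm farther back than shut.
Start: joints at [1.043, 0.245, 1.558, -0, 1.339, -0.174], TCP at [0.225, 0.61, 0.231] pointing down, gripper open.
Joint ranges: [-3.13, 3.13], [-1.02, 2.26], [0.13, 2.54], [-0.95, 4.09], [0.21, 2.88], [-2.74, 2.74]. Speed limits (rad/s): [2.57, 2.57, 3.14, 3.14, 3.14, 3.14].

## Interface

Orientations are given as a 3x3 rotation matrix whose columns are the frame's x, y, z axes.
In Python, from plant import telemetry, cams, ticket, spotter, bot gives the robot as it stands.
- The arm moves only by the tool carry_out, never from a script. Its argument "deltas" is a list that holds one entry, the list of rows, each a list of 7 numbers: the opening, from 0 (shut) to 1 (fully open), then the shift along the tool's x, y, z in m, then the turn, a rotation vector about the tool's x, y, z in degrees. In form: [[[fingers, tx, ty, tz, rx, ry, rz], ...]]. A call has 1 to 20 rows; each row shifts and turns the pose as measured when the row begins, along the tool's axes as they then stand; what a row does not reach is not made up. A row lasts 1/10 s, in which the tool goes at most 50 mm and 8.59 degrees, less where a joint would pass 70% of its speed; a pose out of reach is approached as far as the arm can. A call is refused whole if a number of a shift passes 0.05 or a number of a turn 8.59, either way. A call with a gripper value outside its range is refused whole. The fingers move at their own pace and stop on an object; the grip force is fixed at half the most. Time passes only in rows, so rows that do not move let the fingers close. It gives the time, the measured TCP pose, the force and the opening at its end, in the units of the state.
- telemetry.read_state(): the state, without advancing time (a new reading comes with each control period).
- cams.get_image(name): name is "side" or "top"; returns a dict with "img" (400x640x3 uint8, red, green, blue), "range_z" (400x640 float32, m along the optical axis (not along the pixel's ray), 0 where there is no reading), "fx", "fy", "cx", "cy" (pixels), "rvec" (rotation vector, rad) and "tvec" (3), from world to camera coordinates, as OpenCV has them. Camera axes: x right, y down, z forward; pixel columns grow to the right and rows downward; lengths in m; the calibration is good to about 2 mm. A picture is of the moment at which its call begins.
- ticket.close_job(): hands the job in, once; it reports no verdict.
Trained networks look in a picture, given as the dict that the camera call returned (one of the last four; its "shot" number tells which), for a name from the list of things; names that differ only in an ending like _2 or _b are one class to them, and where a whole thing is asked for, a point or a joint stands for the part that bears it (a point fixed in the world has none). Each returns a list of dicts, best first, with "p" (0 to 1); they miss things now and then, are a little off and sometimes report something else, mostly with a low value. They report only what shows in the picture. A call takes as long as a camera call. They do not tell look-alikes from the thing itself.
- spotter.look_for(picture, label): "bbox" ([left, top, width, height] in pixels, round what is visible of it).
- spotter.spot_point(picture, label): "centre" ([column, row] in pixels: a listed point, or the origin of a listed thing).
The state is a dict: "clock": time; "q": joint angles; "qvel": joint speeds; "effort": joint torques, N m; "position": TCP position; "tool_rot": TCP orientation; "ft_force": force on the tool from outside, world axes, zero at the start; "torque": the same for the moment, N m; "opening": opening from 0.0 (shut) to 1.0 (fully open).
Only numpy, scipy, OpenCV 4.12 (cv2) and the standard library are available. Lean on these libraries where they do the work, as an engineer would, in place of code of your own. Each camera call takes 0.05 s, during which the arm holds its last target. There are 200 camera calls.

## Working session

There is one attempt and no reset: what is moved stays moved. The work goes in short steps, Python scripts to look and compute and a tool call to move; the robot and the scene stay as the last step left them, time stands still between calls to the robot, and variables do not carry over. Pictures are saved under pics/ and viewed, about 8 in all and at most 12, crops included, and the job is handed in when it is done.

Besides the shell and the picture viewer there is one more tool, called after "Call:" by a JSON object that holds its "method" and its "body", one argument or row to a line. carry_out: Moves the arm, as the interface text tells. Its arguments: {"type":"object","properties":{"deltas":{"type":"array","items":{"type":"array","items":{"type":"array","items":{"type":"number"}}}}},"required":["deltas"]}

```bash
mkdir -p pics; cat > h.py <<'E'
import numpy as np, cv2
from plant import telemetry, cams, ticket, spotter, bot
def world(P,u,v,z=None,d=None):
    R=cv2.Rodrigues(np.array(P["rvec"],float))[0]; t=np.array(P["tvec"],float).ravel()
    r=np.array([(u-P["cx"])/P["fx"],(v-P["cy"])/P["fy"],1.])
    o=-R.T@t; w=R.T@r
    if d is None: d=(z-o[2])/w[2]
    return o+w*d
def pix(P,p):
    R=cv2.Rodrigues(np.array(P["rvec"],float))[0]; c=R@np.array(p,float)+np.array(P["tvec"],float).ravel()
    return np.array([P["fx"]*c[0]/c[2]+P["cx"],P["fy"]*c[1]/c[2]+P["cy"]])
def cloud(P):
    R=cv2.Rodrigues(np.array(P["rvec"],float))[0]; t=np.array(P["tvec"],float).ravel()
    v,u=np.mgrid[:400,:640]; d=P["range_z"]
    X=np.stack([(u-P["cx"])/P["fx"]*d,(v-P["cy"])/P["fy"]*d,d],-1)
    return (X-t)@R
def save(n,im): cv2.imwrite("pics/"+n,cv2.cvtColor(im,cv2.COLOR_RGB2BGR))
E
python3 - <<'E'
from h import *
s=telemetry.read_state(); print(s["clock"],s["position"],bot.grip_point_offset)
print(np.round(s["tool_rot"],3))
for n in ["top","side"]:
    P=cams.get_image(n); save(n+"0.png",P["img"]); C=cloud(P)
    R=cv2.Rodrigues(np.array(P["rvec"],float))[0]; print(n,"cam",-R.T@np.array(P["tvec"]).ravel(),P["fx"])
    for l in ["mouth","gap","notch","cap_center","cap_handle","cap_lug","valve_tip","jar_lid_center"]:
        for r in spotter.spot_point(P,l)[:3]:
            u,v=r["centre"]; i,j=int(round(v)),int(round(u))
            print(l,round(r["p"],2),np.round(r["centre"],1),np.round(C[min(i,399),min(j,639)],3))
E
```

```text
0.0 [0.22490344 0.60924669 0.23016513] 0.0187
[[-0.938  0.346 -0.001]
 [ 0.346  0.938 -0.002]
 [ 0.    -0.002 -1.   ]]
top cam [0.39591338 0.0239224  1.19148109] 372.6872093061386
mouth 0.63 [282.8 169.8] [0.549 0.103 0.091]
gap 0.89 [284.6 154.7] [0.598 0.1   0.066]
gap 0.39 [180.9 194. ] [0.474 0.425 0.016]
notch 0.63 [298.8 172.4] [0.542 0.055 0.104]
cap_center 0.77 [424.7 200.2] [ 0.472 -0.326  0.078]
cap_center 0.71 [310.7 234.5] [0.361 0.015 0.077]
cap_center 0.57 [417.2 297.3] [ 0.175 -0.316  0.041]
cap_handle 0.7 [420.2 300.4] [ 0.174 -0.315  0.077]
cap_handle 0.64 [424.3 196.6] [ 0.484 -0.335  0.04 ]
cap_lug 0.92 [424.  284.7] [ 0.209 -0.345  0.017]
cap_lug 0.73 [435.1 144.3] [ 0.658 -0.377  0.014]
cap_lug 0.73 [426.  197.8] [ 0.479 -0.33   0.074]
valve_tip 0.56 [238.1 186.7] [0.49  0.225 0.136]
jar_lid_center 0.69 [365.4 192.2] [ 0.492 -0.145  0.074]
side cam [ 0.18387697 -1.25051589  0.89236636] 494.1924512653475
mouth 0.66 [338.8 179.3] [0.544 0.121 0.088]
gap 0.64 [356.4 175.9] [0.599 0.112 0.099]
notch 0.9 [344.2 185.2] [0.545 0.057 0.102]
cap_center 0.97 [357.6 288.1] [ 0.478 -0.355  0.046]
cap_center 0.87 [289.6 213.3] [0.362 0.006 0.052]
cap_center 0.67 [238.1 295.9] [ 0.181 -0.34   0.059]
cap_handle 0.98 [290.1 209.2] [0.363 0.007 0.066]
cap_handle 0.92 [355.4 285.1] [ 0.472 -0.35   0.052]
cap_handle 0.64 [432.3 288.7] [ 0.641 -0.429  0.08 ]
cap_lug 0.91 [277.8 218.1] [0.328 0.04  0.015]
cap_lug 0.86 [372.5 298.2] [ 0.514 -0.365  0.015]
cap_lug 0.7 [426.8 291.9] [ 0.639 -0.411  0.054]
valve_tip 0.63 [337.4 181.4] [0.534 0.107 0.09 ]
valve_tip 0.4 [319.6 153.5] [0.5   0.216 0.137]
valve_tip 0.23 [357.6 285.8] [ 0.479 -0.353  0.051]
jar_lid_center 0.62 [343.9 240. ] [ 0.489 -0.167  0.057]
```

View pics/top0.png

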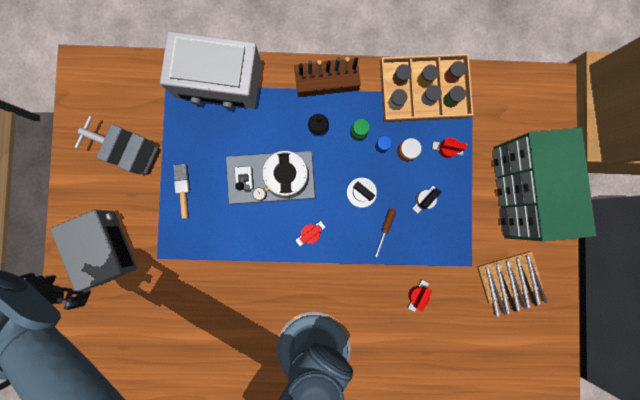

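View pics/side0.png

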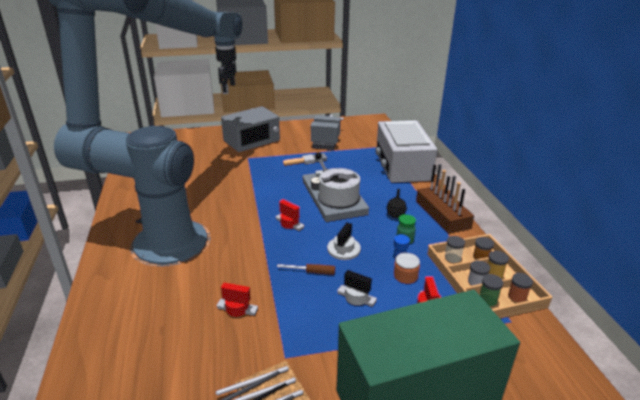

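Candidates in top view: black-handled lugged part (427,199); jar lid with round flange (361,191); red look-alikes (310,234), (451,147), (420,296). I choose (427,199), and will check it in a crop and measure it.

```bash
python3 - <<'E'
from h import *
P=cams.get_image("top"); Q=cams.get_image("side")
a=cv2.resize(P["img"][165:230,395:460],(390,390),interpolation=cv2.INTER_CUBIC)
b=cv2.resize(P["img"][140:215,220:320],(520,390),interpolation=cv2.INTER_CUBIC)
save("crop1.png",np.hstack([a[:,:270] if 0 else cv2.resize(a,(280,280)),cv2.resize(b,(373,280))]))
def box(C,c,r,lo,hi):
    X=C.reshape(-1,3); return X[(np.hypot(X[:,0]-c[0],X[:,1]-c[1])<r)&(X[:,2]>lo)&(X[:,2]<hi)]
for n,P_ in (("top",P),("side",Q)):
    C=cloud(P_)
    for lab,lo,hi in (("handle",.06,.085),("lugs",.008,.022),("hub",.028,.044)):
        X=box(C,(.478,-.335),.062,lo,hi)
        if len(X)<4: continue
        (cx,cy),(w,h),ang=cv2.minAreaRect(X[:,:2].astype(np.float32)*1000)
        m=X.mean(0); e=np.linalg.eigh(np.cov(X[:,:2].T)); v=e[1][:,1]
        print(n,"cap",lab,len(X),"mean",m.round(4),"rect",round(cx),round(cy),round(w),round(h),"axis deg",np.degrees(np.arctan2(v[1],v[0])).round(1))
    X=box(C,(.545,.1),.085,.095,.112)
    (cx,cy),r=cv2.minEnclosingCircle(X[:,:2].astype(np.float32)*1000); print(n,"neck",len(X),cx,cy,r,X.mean(0).round(4))
    X=box(C,(.54,.13),.2,.024,.036)
    print(n,"plinth",len(X),cv2.minAreaRect(X[:,:2].astype(np.float32)*1000),X[:,2].mean())
    X=box(C,(.5,.23),.07,.10,.15)
    print(n,"ball",len(X),X.mean(0).round(3) if len(X) else 0, X.max(0) if len(X) else 0)
    print(n, [ (round(d["p"],2),np.round(d["bbox"],1)) for d in spotter.look_for(P_,"valve")[:2]])
E
```

```text
top cap handle 176 mean [ 0.4793 -0.3426  0.0755] rect 479 -344 21 69 axis deg 139.0
top cap lugs 86 mean [ 0.4691 -0.3254  0.0148] rect 488 -318 65 114 axis deg 150.2
top cap hub 139 mean [ 0.4832 -0.3393  0.037 ] rect 479 -344 57 60 axis deg 53.8
top neck 977 539.9609375 98.05130767822266 65.8179702758789 [0.5401 0.098  0.1053]
top plinth 1886 ((535.2308349609375, 143.4027557373047), (292.4892883300781, 333.58807373046875), 86.59416198730469) 0.030427351664020903
top ball 66 [0.496 0.223 0.133] [0.51125158 0.23505049 0.14048403]
top []
side cap handle 279 mean [ 0.478  -0.3485  0.0723] rect 479 -346 26 71 axis deg 138.4
side cap lugs 220 mean [ 0.4782 -0.3565  0.0144] rect 474 -351 45 100 axis deg 140.5
side cap hub 202 mean [ 0.4714 -0.3575  0.0369] rect 472 -359 31 70 axis deg 143.8
side neck 573 541.0810546875 99.45488739013672 70.62974548339844 [0.5377 0.0907 0.1034]
side plinth 591 ((546.4219970703125, 136.8558807373047), (276.9446105957031, 291.512939453125), 85.69593811035156) 0.030101128176561086
side ball 53 [0.496 0.219 0.126] [0.50920256 0.2313185  0.14017477]
side [(0.69, array([386.8, 192.5,  20.7,  27.7])), (0.46, array([318.4, 154.4,   7.2,  18.9]))]
```

View pics/crop1.png

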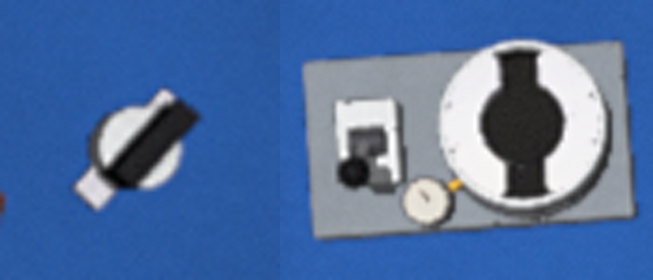

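The crop shows a black bar handle and two light lugs, at 45° and with no round flange, so this is the cap. The tester's gaps run up and down the image, and the lever ball lies towards the bottom (‑x). I'll move over while refining the tester's yaw.

Call:
{"method": "carry_out", "body": {
  "deltas": [
    [[1,-0.032,-0.033,0,0,0,0],[1,-0.032,-0.033,0,0,0,0],[1,-0.032,-0.033,0,0,0,0],[1,-0.032,-0.033,0,0,0,0],[1,-0.032,-0.033,0,0,0,0],[1,-0.032,-0.033,0,0,0,0],[1,-0.032,-0.033,0,0,0,0],[1,-0.032,-0.033,0,0,0,0],[1,-0.032,-0.033,0,0,0,0],[1,-0.032,-0.033,0,0,0,0],[1,-0.032,-0.033,0,0,0,0],[1,-0.032,-0.033,0,0,0,0],[1,-0.018,-0.041,0,0,0,0],[1,-0.018,-0.041,0,0,0,0],[1,-0.018,-0.041,0,0,0,0],[1,-0.018,-0.041,0,0,0,0],[1,-0.018,-0.041,0,0,0,0],[1,-0.018,-0.041,0,0,0,0],[1,-0.018,-0.041,0,0,0,0],[1,-0.018,-0.041,0,0,0,0]]
  ]
}}

```text
clock: 3.1
position: [0.4812, -0.2816, 0.235]
tool_rot: [[-0.941, 0.338, 0.016], [0.338, 0.941, 0.001], [-0.014, 0.006, -1.0]]
ft_force: [0.1, 0.2, 0.4]
opening: 1.004
```

```bash
cat >> h.py <<'E'
def go(p,yaw=None):
    "print what is left to go, tool axes, to world point p and tool-x yaw (deg)"
    s=telemetry.read_state(); R=np.array(s["tool_rot"]); d=R.T@(np.array(p)-s["position"])
    print("t",round(s["clock"],2),"pos",np.round(s["position"],4),"yaw",np.degrees(np.arctan2(R[1,0],R[0,0])).round(2),"F",np.round(s["ft_force"],1),"M",np.round(s["torque"],2),"op",round(s["opening"],3),"q6",round(s["q"][5],2))
    print(" delta tool",d.round(4))
    if yaw is not None:
        c,n=np.cos(np.radians(yaw)),np.sin(np.radians(yaw)); T=np.array([[c,n,0],[n,-c,0],[0,0,-1]]).T
        print(" rot deg",np.degrees(cv2.Rodrigues(R.T@T)[0].ravel()).round(2))
E
python3 - <<'E'
from h import *
go([.479,-.345,.13],139)
P=cams.get_image("top"); C=cloud(P); X=C.reshape(-1,3); I=P["img"].reshape(-1,3).astype(int)
m=(abs(X[:,0]-.535)<.11)&(X[:,1]>0)&(X[:,1]<.3)&(X[:,2]>.025)&(X[:,2]<.036)
r=cv2.minAreaRect(X[m,:2].astype(np.float32)*1000); print("plinth",r)
r2=np.hypot(X[:,0]-.54,X[:,1]-.098)
k=(r2<.075)&(X[:,2]>.07)&(I.sum(1)<200); Y=X[k]
e=np.linalg.eigh(np.cov(Y[:,:2].T)); v=e[1][:,1]
print("slot",k.sum(),Y.mean(0).round(4),np.degrees(np.arctan2(v[1],v[0])),Y[:,2].min(),Y[:,2].max(),np.ptp(Y[:,:2]@v))
# ring outer fit
k=(r2<.09)&(X[:,2]>.1)&(X[:,2]<.11); h=cv2.convexHull(X[k][:,:2].astype(np.float32)*1000)
print("ring",cv2.fitEllipse(h))
E
```

```text
t 3.1 pos [ 0.4812 -0.2816  0.235 ] yaw 160.26 F [0.1 0.2 0.4] M [ 0.01 -0.01  0.  ] op 1.004 q6 -1.97
 delta tool [-0.0178 -0.0611  0.1049]
 rot deg [ 0.5   0.75 21.26]
plinth ((535.3800048828125, 147.79278564453125), (150.31419372558594, 270.0687255859375), 5.5090837478637695)
slot 356 [0.5416 0.0985 0.0879] -173.46005451257315 0.0700500768130943 0.09465522848650375 0.11436506416599268
ring ((540.0062866210938, 97.84510040283203), (130.0812530517578, 130.33824157714844), 164.102294921875)
```

Call:
{"method": "carry_out", "body": {
  "deltas": [
    [[1,-0.009,-0.03,0.03,0,0,0],[1,-0.009,-0.031,0.03,0,0,0],[1,0,0,0.03,0,0,7.1],[1,0,0,0.015,0.5,0.7,7.1],[1,0,0,0,0,0,7.1],[1,0,0,0,0,0,0]]
  ]
}}

```text
clock: 3.75
position: [0.4788, -0.3599, 0.1281]
tool_rot: [[-0.738, 0.675, 0.004], [0.675, 0.738, -0.008], [-0.008, -0.003, -1.0]]
ft_force: [0.3, 0.4, 0.8]
opening: 1.0
```

```bash
python3 - <<'E'
from h import *
go([.479,-.345,.042],139)
P=cams.get_image("side"); C=cloud(P).reshape(-1,3)
u,v=pix(P,[.479,-.345,.08]).astype(int); save("c2.png",cv2.resize(P["img"][v-60:v+45,u-70:u+70],(560,420),interpolation=cv2.INTER_CUBIC))
E
```

```text
t 3.75 pos [ 0.4788 -0.3599  0.1281] yaw 137.56 F [0.3 0.4 0.8] M [ 0.04  0.03 -0.02] op 1.0 q6 -1.66
 delta tool [0.0106 0.0114 0.0859]
 rot deg [-0.2   0.47 -1.44]
```

View pics/c2.png

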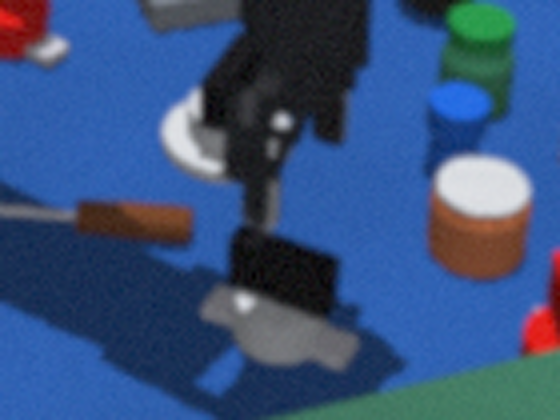

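The gripper stands open above the black handle with the lugs visible below it. I'll correct the offset and descend.

Call:
{"method": "carry_out", "body": {
  "deltas": [
    [[1,0.0053,0.0057,0,0,0.4,-1.4],[1,0.005,0.0057,0,0,0,0],[1,0,0,0,0,0,0],[1,0,0,0,0,0,0]]
  ]
}}

```text
clock: 4.2
position: [0.4796, -0.343, 0.1301]
tool_rot: [[-0.761, 0.648, 0.001], [0.648, 0.761, -0.005], [-0.004, -0.004, -1.0]]
ft_force: [0.3, -0.3, -0.2]
opening: 1.0
```

```bash
python3 -c "
from h import *
go([.479,-.345,.042],139)"
```

```text
t 4.2 pos [ 0.4796 -0.343   0.1301] yaw 139.58 F [ 0.3 -0.3 -0.2] M [-0.03  0.06 -0.06] op 1.0 q6 -1.68
 delta tool [-0.0005 -0.0016  0.0881]
 rot deg [-0.21  0.23  0.58]
```

Call:
{"method": "carry_out", "body": {
  "deltas": [
    [[1,0,-0.0015,0.02,0,0,0],[1,0,0,0.02,0,0,0],[1,0,0,0.02,0,0,0],[1,0,0,0.015,0,0,0],[1,0,0,0.01,0,0,0],[1,0,0,0,0,0,0],[1,0,0,0,0,0,0]]
  ]
}}

```text
clock: 4.9
position: [0.4813, -0.3467, 0.046]
tool_rot: [[-0.763, 0.646, 0.006], [0.646, 0.763, -0.012], [-0.012, -0.005, -1.0]]
ft_force: [0.2, -0.0, -0.3]
opening: 1.002
```

```bash
python3 -c "
from h import *
go([.479,-.345,.042],139)"
```

```text
t 4.9 pos [ 0.4813 -0.3467  0.046 ] yaw 139.77 F [ 0.2 -0.  -0.3] M [0.   0.01 0.08] op 1.002 q6 -1.68
 delta tool [ 0.0029 -0.0002  0.0039]
 rot deg [-0.27  0.72  0.77]
```

Call:
{"method": "carry_out", "body": {
  "deltas": [
    [[1,0.0029,0,0.004,-0.3,0.7,0.5],[1,0,0,0,0,0,0],[0,0,0,0,0,0,0],[0,0,0,0,0,0,0],[0,0,0,0,0,0,0],[0,0,0,0,0,0,0],[0,0,0,0,0,0,0],[0,0,0,0,0,0,0],[0,0,0,0,0,0,0],[0,0,0,0,0,0,0]]
  ]
}}

```text
clock: 5.9
position: [0.4806, -0.3463, 0.0449]
tool_rot: [[-0.758, 0.653, 0.004], [0.653, 0.758, -0.003], [-0.005, 0.0, -1.0]]
ft_force: [0.5, 0.2, 0.8]
opening: 0.225
```

```bash
python3 -c "
from h import *
go([.479,-.345,.042],139)"
```

```text
t 5.9 pos [ 0.4806 -0.3463  0.0449] yaw 139.25 F [0.5 0.2 0.8] M [ 0.02  0.04 -0.06] op 0.225 q6 -1.68
 delta tool [ 0.0021 -0.0001  0.0029]
 rot deg [0.02 0.28 0.25]
```

Call:
{"method": "carry_out", "body": {
  "deltas": [
    [[0,0,0,-0.02,0,0,0],[0,0,0,-0.04,0,0,0],[0,0,0,-0.04,0,0,0],[0,0,0,-0.04,0,0,0],[0,0,0,-0.02,0,0,0],[0,0.02,0.031,0,0,0,0],[0,0.02,0.031,0,0,0,0],[0,0.02,0.031,0,0,0,0],[0,0.02,0.031,0,0,0,0],[0,0.02,0.031,0,0,0,0],[0,0.02,0.031,0,0,0,0],[0,0.02,0.031,0,0,0,0],[0,0.02,0.031,0,0,0,0],[0,0.02,0.031,0,0,0,0],[0,0.02,0.031,0,0,0,0],[0,0.02,0.031,0,0,0,0],[0,0,0,0,0,0,0],[0,0,0,0,0,0,0]]
  ]
}}

```text
clock: 7.7
position: [0.5303, 0.0745, 0.2012]
tool_rot: [[-0.755, 0.655, -0.014], [0.655, 0.755, 0.008], [0.016, -0.004, -1.0]]
ft_force: [-0.2, -0.7, -1.9]
opening: 0.223
```

Call:
{"method": "carry_out", "body": {
  "deltas": [
    [[0,0,0,0,0,0,-6.6],[0,0,0,0,0,0,-6.6],[0,0,0,0,0,0,-6.6],[0,0,0,0,0,0,-6.6],[0,0,0,0,0,0,-6.6],[0,0,0,0,0,0,-6.6],[0,0,0,0,0,0,-3],[0,0,0,0,0,0,0],[0,0,0,0,0,0,0]]
  ]
}}

```text
clock: 8.6
position: [0.5271, 0.0654, 0.1969]
tool_rot: [[-0.999, -0.046, -0.023], [-0.046, 0.999, 0.006], [0.022, 0.007, -1.0]]
ft_force: [-0.1, 0.0, -2.5]
opening: 0.223
```

```bash
python3 -c "
from h import *
go([.540,.098,.17],185.5)"
```

```text
t 8.6 pos [0.5271 0.0654 0.1969] yaw -177.37 F [-0.1  0.  -2.5] M [ 0.02 -0.01 -0.06] op 0.223 q6 -1.71
 delta tool [-0.0149  0.0318  0.0268]
 rot deg [ 0.46 -1.27 -2.88]
```

Call:
{"method": "carry_out", "body": {
  "deltas": [
    [[0,-0.0075,0.016,0.01,0,0,0],[0,-0.0075,0.016,0.01,0.4,-1.2,-2.9],[0,0,0,0,0,0,0],[0,0,0,0,0,0,0]]
  ]
}}

```text
clock: 9.0
position: [0.5407, 0.0964, 0.1763]
tool_rot: [[-0.996, -0.09, -0.001], [-0.09, 0.996, -0.0], [0.001, 0.0, -1.0]]
ft_force: [-0.0, -0.7, -1.8]
opening: 0.224
```

```bash
python3 - <<'E'
from h import *
go([.540,.098,.17],185.5)
P=cams.get_image("side"); Q=cams.get_image("top"); 
s=telemetry.read_state(); p=s["position"]
for n,K in (("side",P),("top",Q)):
    C=cloud(K).reshape(-1,3)
    # lugs: z about TCP-0.045+4..14mm
    z=C[:,2]-p[2]; r=np.hypot(*(C[:,:2]-p[:2]).T)
    for lab,lo,hi,R in (("lug",-.042,-.029,.06),("hub",-.026,-.008,.045)):
        X=C[(z>lo)&(z<hi)&(r<R)]
        if len(X)>5:
            e=np.linalg.eigh(np.cov(X[:,:2].T))[1][:,1]
            a=X[:,:2]@e
            print(n,lab,len(X),X.mean(0).round(4),"rel",(X.mean(0)-p).round(4),"ax",np.degrees(np.arctan2(e[1],e[0])).round(1),"ext",np.ptp(a).round(4),"mid",((a.max()+a.min())/2-p[:2]@e).round(4))
    print([(round(r["p"],2),np.round(r["centre"],1)) for r in spotter.spot_point(K,"cap_lug")[:4]])
u,v=pix(P,p).astype(int); save("c3.png",cv2.resize(P["img"][v-50:v+70,u-75:u+75],(600,480),interpolation=cv2.INTER_CUBIC))
E
```

```text
t 9.0 pos [0.5407 0.0964 0.1763] yaw -174.86 F [-0.  -0.7 -1.8] M [-0.03  0.02  0.02] op 0.224 q6 -1.69
 delta tool [0.0006 0.0017 0.0063]
 rot deg [ 0.   -0.05 -0.36]
side lug 128 [0.534  0.0835 0.1426] rel [-0.0067 -0.0128 -0.0339] ax -177.1 ext 0.1 mid 0.0033
side hub 123 [0.5361 0.0763 0.1608] rel [-0.0046 -0.0199 -0.0157] ax 178.5 ext 0.06 mid 0.0027
[(0.79, array([247.7, 308.7])), (0.7, array([278.2, 218.7])), (0.69, array([426.8, 292.7])), (0.65, array([350.8, 167.9]))]
top hub 33 [0.5222 0.0851 0.1659] rel [-0.0185 -0.0111 -0.0105] ax 106.1 ext 0.0469 mid 0.0021
[(0.76, array([437.6, 145.7])), (0.73, array([300.9, 240.5])), (0.68, array([422.7, 285.5]))]
```

View pics/c3.png

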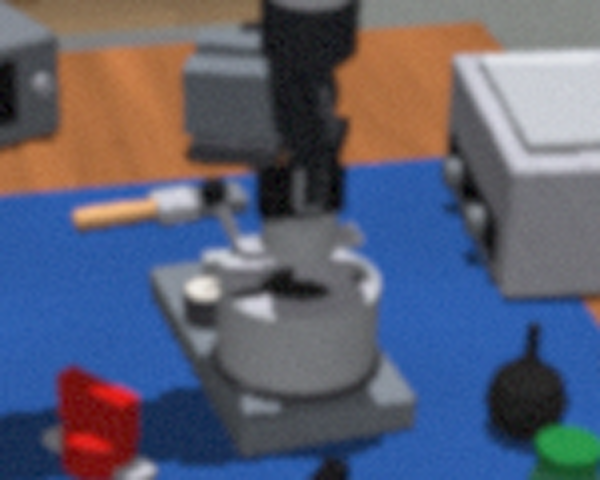

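The cap sits in the hand above the mouth, offset about 2.5 mm towards tool +x. I'll correct for that and lower to just above rest.

Call:
{"method": "carry_out", "body": {
  "deltas": [
    [[0,-0.002,0.002,0,0,0,-0.4],[0,0,0,0.01,0,0,0],[0,0,0,0.01,0,0,0],[0,0,0,0.01,0,0,0],[0,0,0,0,0,0,0],[0,0,0,0,0,0,0]]
  ]
}}

```text
clock: 9.8
position: [0.5427, 0.0976, 0.144]
tool_rot: [[-0.995, -0.095, -0.0], [-0.095, 0.995, -0.0], [0.0, 0.0, -1.0]]
ft_force: [-0.4, -0.1, -1.2]
opening: 0.219
```

```bash
python3 -c "
from h import *
go([.5425,.0983,.12],185.5)"
```

```text
t 9.8 pos [0.5427 0.0976 0.144 ] yaw -174.55 F [-0.4 -0.1 -1.2] M [ 0.03 -0.02 -0.01] op 0.219 q6 -1.69
 delta tool [0.0001 0.0007 0.024 ]
 rot deg [ 0.   -0.03 -0.05]
```

Call:
{"method": "carry_out", "body": {
  "deltas": [
    [[0,0,0.0005,0.006,0,0,0],[0,0,0,0.006,0,0,0],[0,0,0,0.004,0,0,0],[0,0,0,0,0,0,0]]
  ]
}}

```text
clock: 10.2
position: [0.5435, 0.0982, 0.1291]
tool_rot: [[-0.995, -0.095, 0.001], [-0.095, 0.995, -0.0], [-0.001, -0.0, -1.0]]
ft_force: [-3.8, -0.4, 5.9]
opening: 0.226
```

```bash
python3 -c "
from h import *
go([.5425,.0983,.12],185.5)"
```

```text
t 10.2 pos [0.5435 0.0982 0.1291] yaw -174.54 F [-3.8 -0.4  5.9] M [-0.05  0.78 -0.01] op 0.226 q6 -1.69
 delta tool [0.001  0.0002 0.0091]
 rot deg [-0.02  0.04 -0.04]
```

Call:
{"method": "carry_out", "body": {
  "deltas": [
    [[0,0.0015,0,0.004,0,0,0],[0,0,0,0.004,0,0,0],[0,0,0,0.001,0,0,0],[0,0,0,0,0,0,0]]
  ]
}}

```text
clock: 10.6
position: [0.5443, 0.0983, 0.1258]
tool_rot: [[-0.995, -0.096, 0.005], [-0.096, 0.995, -0.001], [-0.004, -0.001, -1.0]]
ft_force: [-4.2, 0.0, 7.3]
opening: 0.225
```

```bash
python3 -c "
from h import *
go([.5425,.0983,.12],185.5)"
```

```text
t 10.6 pos [0.5443 0.0983 0.1258] yaw -174.5 F [-4.2  0.   7.3] M [-0.06  0.91 -0.07] op 0.225 q6 -1.69
 delta tool [0.0019 0.0002 0.0058]
 rot deg [-0.06  0.26  0.  ]
```

Call:
{"method": "carry_out", "body": {
  "deltas": [
    [[0,0.003,0,0.002,0,0.3,0],[0,0.002,0,0.005,0,0.3,0],[0,0.001,0,0.005,0,0,0],[0,0.0,0,0.003,0,0,0]]
  ]
}}

```text
clock: 11.0
position: [0.5448, 0.0983, 0.12]
tool_rot: [[-0.995, -0.096, 0.009], [-0.096, 0.995, -0.001], [-0.009, -0.002, -1.0]]
ft_force: [-6.6, -0.1, 12.0]
opening: 0.223
```

```bash
python3 -c "
from h import *
go([.5425,.0983,.12],185.5)"
```

```text
t 11.0 pos [0.5448 0.0983 0.12  ] yaw -174.47 F [-6.6 -0.1 12. ] M [-0.18  1.27 -0.03] op 0.223 q6 -1.69
 delta tool [0.0023 0.0002 0.    ]
 rot deg [-0.12  0.5   0.03]
```

Call:
{"method": "carry_out", "body": {
  "deltas": [
    [[0,0.003,0,0.003,0,0.5,6],[0,0.002,0,0.003,0,0,8],[0,0.002,0,0.003,0,0,8]]
  ]
}}

```text
clock: 11.3
position: [0.5459, 0.0971, 0.1204]
tool_rot: [[-0.955, 0.295, 0.019], [0.295, 0.956, -0.005], [-0.02, 0.001, -1.0]]
ft_force: [-2.6, -0.6, 11.5]
opening: 0.222
```

```bash
python3 -c "
from h import *
go([.542,.0975,.12],165.5)"
```

```text
t 11.3 pos [0.5459 0.0971 0.1204] yaw 162.86 F [-2.6 -0.6 11.5] M [-0.18  0.77  0.16] op 0.222 q6 -1.3
 delta tool [ 0.0039 -0.0008  0.0003]
 rot deg [ 0.01  1.13 -2.64]
```

Call:
{"method": "carry_out", "body": {
  "deltas": [
    [[0,0.004,-0.001,0.003,0,1.2,5],[0,0.003,-0.001,0.003,0,0.5,7],[0,0.002,-0.001,0.003,0,0.3,8]]
  ]
}}

```text
clock: 11.6
position: [0.5461, 0.0969, 0.1217]
tool_rot: [[-0.789, 0.614, 0.01], [0.614, 0.789, 0.007], [-0.004, 0.012, -1.0]]
ft_force: [-1.3, 3.1, 9.5]
opening: 0.222
```

```bash
python3 -c "
from h import *
go([.541,.0965,.12],135.5)"
```

```text
t 11.6 pos [0.5461 0.0969 0.1217] yaw 142.11 F [-1.3  3.1  9.5] M [0.39 0.55 0.23] op 0.222 q6 -0.95
 delta tool [ 0.0038 -0.0034  0.0017]
 rot deg [0.67 0.19 6.61]
```

Call:
{"method": "carry_out", "body": {
  "deltas": [
    [[0,0.003,-0.003,0.005,0.6,0.2,4],[0,0.002,-0.002,0.004,0.3,0,8],[0,0.001,-0.002,0.004,0.2,0,8]]
  ]
}}

```text
clock: 11.9
position: [0.5457, 0.0969, 0.1192]
tool_rot: [[-0.52, 0.854, 0.015], [0.854, 0.52, -0.003], [-0.01, 0.011, -1.0]]
ft_force: [-4.1, 4.0, 13.2]
opening: 0.223
```

```bash
python3 -c "
from h import *
go([.541,.096,.12],115.5)"
```

```text
t 11.9 pos [0.5457 0.0969 0.1192] yaw 121.34 F [-4.1  4.  13.2] M [0.7  0.94 0.3 ] op 0.223 q6 -0.57
 delta tool [ 0.0016 -0.0045 -0.0009]
 rot deg [0.68 0.55 5.84]
```

Call:
{"method": "carry_out", "body": {
  "deltas": [
    [[0,0.002,-0.004,0.003,0.6,0.5,6],[0,0.001,-0.003,0.003,0.3,0,8],[0,0,-0.003,0.003,0.2,0,7]]
  ]
}}

```text
clock: 12.2
position: [0.544, 0.0958, 0.1204]
tool_rot: [[-0.166, 0.986, 0.014], [0.986, 0.166, -0.003], [-0.005, 0.014, -1.0]]
ft_force: [-1.3, 4.0, 10.4]
opening: 0.222
```

```bash
python3 -c "
from h import *
go([.5405,.0955,.12],95.5)"
```

```text
t 12.2 pos [0.544  0.0958 0.1204] yaw 99.53 F [-1.3  4.  10.4] M [0.7  0.65 0.26] op 0.222 q6 -0.2
 delta tool [ 0.0003 -0.0035  0.0004]
 rot deg [0.8  0.26 4.03]
```

Call:
{"method": "carry_out", "body": {
  "deltas": [
    [[0,0,-0.003,0.003,0.6,0,3],[0,0,-0.003,0.002,0.3,0,1],[0,0,-0.001,0.002,0,0,0]]
  ]
}}

```text
clock: 12.5
position: [0.5436, 0.0955, 0.1219]
tool_rot: [[-0.092, 0.996, 0.014], [0.996, 0.092, -0.004], [-0.005, 0.013, -1.0]]
ft_force: [-6.2, 0.1, 7.7]
opening: 0.226
```

```bash
python3 -c "
from h import *
go([.5405,.0955,.129],95.5)"
```

```text
t 12.5 pos [0.5436 0.0955 0.1219] yaw 95.29 F [-6.2  0.1  7.7] M [-0.01  1.36  0.04] op 0.226 q6 -0.12
 delta tool [ 0.0003 -0.003  -0.0072]
 rot deg [ 0.76  0.29 -0.21]
```

Call:
{"method": "carry_out", "body": {
  "deltas": [
    [[0,0,-0.002,-0.002,0.6,0.3,0],[0,0,-0.001,-0.003,0.2,0,0],[0,0,0,-0.002,0,0,0],[0,0,0,0,0,0,0]]
  ]
}}

```text
clock: 12.9
position: [0.5435, 0.0955, 0.1285]
tool_rot: [[-0.093, 0.996, 0.01], [0.996, 0.093, 0.0], [-0.0, 0.01, -1.0]]
ft_force: [-2.1, -0.4, 6.4]
opening: 0.219
```

```bash
python3 -c "
from h import *
go([.5405,.0955,.129],95.5)"
```

```text
t 12.9 pos [0.5435 0.0955 0.1285] yaw 95.31 F [-2.1 -0.4  6.4] M [-0.15  0.51  0.04] op 0.219 q6 -0.12
 delta tool [ 0.0003 -0.0029 -0.0006]
 rot deg [ 0.55  0.03 -0.19]
```

Call:
{"method": "carry_out", "body": {
  "deltas": [
    [[0,0,0,-0.002,0.3,0,0],[0,0,0,-0.002,0,0,0],[0,0,0,0,0,0,0]]
  ]
}}

```text
clock: 13.2
position: [0.5436, 0.0955, 0.1286]
tool_rot: [[-0.092, 0.996, 0.007], [0.996, 0.092, -0.0], [-0.001, 0.007, -1.0]]
ft_force: [-1.2, -0.4, 5.2]
opening: 0.222
```

```bash
python3 -c "
from h import *
go([.5405,.0955,.129],95.5)"
```

```text
t 13.2 pos [0.5436 0.0955 0.1286] yaw 95.3 F [-1.2 -0.4  5.2] M [-0.18  0.34  0.1 ] op 0.222 q6 -0.12
 delta tool [ 0.0003 -0.003  -0.0005]
 rot deg [ 0.38  0.04 -0.2 ]
```

The cap is at locked height (16.7 mm) and won't rise further. I'll release and retract.

Call:
{"method": "carry_out", "body": {
  "deltas": [
    [[0.7,0,0,0,0,0,0],[0.7,0,0,0,0,0,0],[0.7,0,0,0,0,0,0],[0.7,0,0,0,0,0,0],[0.7,0,0,-0.01,0,0,0],[0.7,0,0,-0.02,0,0,0],[0.7,0,0,-0.04,0,0,0],[0.7,0,0,-0.04,0,0,0],[0.7,-0.04,0,-0.01,0,0,0],[0.7,-0.04,0,0,0,0,0],[0.7,-0.04,0,0,0,0,0],[0.7,-0.04,0,0,0,0,0],[0.7,0,0,0,0,0,0]]
  ]
}}

```text
clock: 14.5
position: [0.5593, -0.0685, 0.2641]
tool_rot: [[-0.097, 0.995, 0.016], [0.995, 0.097, -0.004], [-0.005, 0.016, -1.0]]
ft_force: [-0.2, -0.2, 0.5]
opening: 0.698
```

```bash
python3 - <<'E'
from h import *
go([.5405,.0955,.129],95.5)
Q=cams.get_image("top"); P=cams.get_image("side"); C=cloud(Q).reshape(-1,3)
r=np.hypot(C[:,0]-.54,C[:,1]-.098)
X=C[(r<.05)&(C[:,2]>.14)&(C[:,2]<.175)]
print("handle",len(X),X.mean(0).round(4),np.median(X[:,2]),cv2.minAreaRect(X[:,:2].astype(np.float32)*1000))
k=(abs(C[:,0]-.49)<.04)&(abs(C[:,1]-.225)<.04)&(C[:,2]>.12)&(C[:,2]<.15); print("ball",k.sum(),C[k].mean(0),C[k].max(0),C[k].min(0))
a=cv2.resize(Q["img"][140:215,220:320],(440,330),interpolation=cv2.INTER_CUBIC)
b=cv2.resize(P["img"][140:230,285:375],(330,330),interpolation=cv2.INTER_CUBIC)
save("c4.png",np.hstack([a,b]))
E
```

```text
t 14.5 pos [ 0.5593 -0.0685  0.2641] yaw 95.56 F [-0.2 -0.2  0.5] M [-0.04 -0.01  0.01] op 0.698 q6 -0.42
 delta tool [ 0.1658 -0.0049  0.1342]
 rot deg [0.9  0.3  0.06]
handle 199 [0.5427 0.0953 0.1591] 0.16008032052515686 ((544.0603637695312, 96.05248260498047), (20.679906845092773, 69.00530242919922), 5.320033550262451)
ball 63 [0.49563749 0.22294059 0.13474587] [0.50832392 0.23482506 0.14112182] [0.48494269 0.21198348 0.12663455]
```

View pics/c4.png

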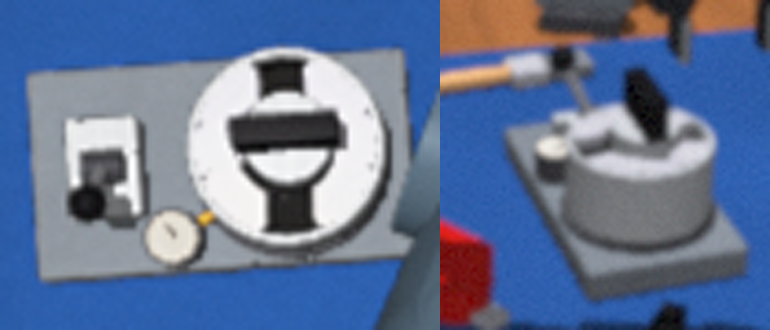

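The cap is locked: the handle lies across the gaps, and its top is at 0.160 m, which equals mouth + 17 + 38 mm. The lever still leans to ‑x. I'll go to the ‑x side of the ball with the fingers shut.

Call:
{"method": "carry_out", "body": {
  "deltas": [
    [[0,0.038,-0.0115,0,0,0,0],[0,0.038,-0.0115,0,0,0,0],[0,0.038,-0.0115,0,0,0,0],[0,0.038,-0.0115,0,0,0,0],[0,0.038,-0.0115,0,0,0,0],[0,0.038,-0.0115,0,0,0,0],[0,0.038,-0.0115,0,0,0,0],[0,0.036,-0.0115,0,0.9,0.3,0],[0,0,0,0,0,0,0],[0,0,0,0,0,0,0]]
  ]
}}

```text
clock: 15.6
position: [0.4245, 0.2476, 0.2638]
tool_rot: [[-0.116, 0.993, 0.0], [0.993, 0.116, 0.006], [0.006, 0.001, -1.0]]
ft_force: [0.3, -0.5, -0.1]
opening: 0.002
```

```bash
python3 -c "
from h import *
go([.44,.222,.116],95.5)"
```

```text
t 15.6 pos [0.4245 0.2476 0.2638] yaw 96.64 F [ 0.3 -0.5 -0.1] M [ 0.01 -0.05 -0.01] op 0.002 q6 0.18
 delta tool [-0.028   0.0124  0.1477]
 rot deg [ 0.05 -0.32  1.14]
```

Call:
{"method": "carry_out", "body": {
  "deltas": [
    [[0,-0.014,0.006,0,0,-0.3,1.1],[0,-0.012,0.005,0,0,0,0],[0,0,0,0.04,0,0,0],[0,0,0,0.04,0,0,0],[0,0,0,0.04,0,0,0],[0,0,0,0.025,0,0,0],[0,0,0,0,0,0,0],[0,0,0,0,0,0,0]]
  ]
}}

```text
clock: 16.4
position: [0.4469, 0.2111, 0.1177]
tool_rot: [[-0.081, 0.997, 0.009], [0.997, 0.081, -0.001], [-0.002, 0.009, -1.0]]
ft_force: [-0.1, 0.8, 0.4]
opening: -0.001
```

```bash
python3 -c "
from h import *
go([.455,.2245,.116],95.5)"
```

```text
t 16.4 pos [0.4469 0.2111 0.1177] yaw 94.65 F [-0.1  0.8  0.4] M [ 0.04 -0.02 -0.02] op -0.001 q6 0.13
 delta tool [0.0127 0.0091 0.0017]
 rot deg [ 0.49  0.09 -0.85]
```

Call:
{"method": "carry_out", "body": {
  "deltas": [
    [[0,0.0125,0,0.001,0.5,0,-0.8],[0,0,0,0,0,0,0],[0,0,0.008,0,0,0,0],[0,0,0.01,0,0,0,0],[0,0,0.01,0,0,0,0],[0,0,0.01,0,0,0,0],[0,0,0.01,0,0,0,0],[0,0,0.01,0,0,0,0],[0,0,0.01,0,0,0,0]]
  ]
}}

```text
clock: 17.3
position: [0.5245, 0.2325, 0.1282]
tool_rot: [[-0.096, 0.995, 0.011], [0.995, 0.096, 0.001], [-0.0, 0.011, -1.0]]
ft_force: [-1.6, -0.2, 0.4]
opening: 0.002
```

```bash
python3 -c "
from h import *
go([.54,.2285,.116],95.5)"
```

```text
t 17.3 pos [0.5245 0.2325 0.1282] yaw 95.52 F [-1.6 -0.2  0.4] M [-0.01  0.13 -0.05] op 0.002 q6 0.12
 delta tool [-0.0054  0.0149  0.0123]
 rot deg [0.62 0.   0.02]
```

Call:
{"method": "carry_out", "body": {
  "deltas": [
    [[0,-0.002,-0.003,0.006,0.4,0,0],[0,-0.002,0,0.006,0.2,0,0],[0,0,0.006,0.001,0,0,0],[0,0,0.006,0.001,0,0,0],[0,0,0.004,0.001,0,0,0],[0,0,0.003,0,0,0,0]]
  ]
}}

```text
clock: 17.9
position: [0.54, 0.2292, 0.1091]
tool_rot: [[-0.096, 0.995, -0.009], [0.995, 0.096, -0.002], [-0.001, -0.009, -1.0]]
ft_force: [-12.2, -1.9, 7.9]
opening: -0.0
```

```bash
python3 -c "
from h import *
go([.54,.2285,.116],95.5)"
```

```text
t 17.9 pos [0.54   0.2292 0.1091] yaw 95.5 F [-12.2  -1.9   7.9] M [-0.32  1.92  0.05] op -0.0 q6 0.11
 delta tool [-0.0007 -0.0001 -0.0069]
 rot deg [-0.53  0.04 -0.  ]
```

A 12 N reaction at the expected end position means the lever is at its stop. I'll back off and check.

Call:
{"method": "carry_out", "body": {
  "deltas": [
    [[0,0,-0.01,-0.002,0,0,0],[0,0,-0.02,-0.002,0,0,0],[0,0,-0.03,0,0,0,0],[0,0,-0.02,-0.02,0,0,0],[0,0,0,-0.04,0,0,0],[0,0,0,-0.04,0,0,0],[0,0.04,0,-0.03,0,0,0],[0,0.04,0,0,0,0,0],[0,0.04,0,0,0,0,0],[0,0.04,0,0,0,0,0],[0,0,0,0,0,0,0],[0,0,0,0,0,0,0]]
  ]
}}

```text
clock: 19.1
position: [0.4406, 0.3863, 0.2528]
tool_rot: [[-0.094, 0.996, 0.006], [0.996, 0.094, 0.005], [0.005, 0.007, -1.0]]
ft_force: [-0.5, 0.7, 0.2]
opening: -0.001
```

```bash
python3 - <<'E'
from h import *
go([.54,.2285,.116],95.5)
Q=cams.get_image("top"); P=cams.get_image("side"); C=cloud(Q).reshape(-1,3)
r=np.hypot(C[:,0]-.54,C[:,1]-.098)
X=C[(r<.05)&(C[:,2]>.14)&(C[:,2]<.175)]
print("handle",len(X),np.median(X[:,2]),cv2.minAreaRect(X[:,:2].astype(np.float32)*1000))
k=(abs(C[:,0]-.54)<.07)&(abs(C[:,1]-.228)<.03)&(C[:,2]>.11)&(C[:,2]<.15); print("ball",k.sum(),C[k].mean(0),C[k].max(0),C[k].min(0))
a=cv2.resize(Q["img"][140:215,220:320],(440,330),interpolation=cv2.INTER_CUBIC)
b=cv2.resize(P["img"][140:230,285:375],(330,330),interpolation=cv2.INTER_CUBIC)
save("c5.png",np.vstack([np.hstack([a,b])]))
E
```

```text
t 19.1 pos [0.4406 0.3863 0.2528] yaw 95.42 F [-0.5  0.7  0.2] M [-0.05  0.01 -0.03] op -0.001 q6 0.43
 delta tool [-0.1671  0.0831  0.1366]
 rot deg [ 0.38 -0.26 -0.08]
handle 202 0.16031144957181664 ((543.5496826171875, 96.07112884521484), (20.097549438476562, 68.85457611083984), 3.7885854244232178)
ball 66 [0.56453635 0.22928055 0.13047831] [0.57773732 0.24115294 0.1393336 ] [0.5536801  0.21826956 0.11203442]
```

View pics/c5.png

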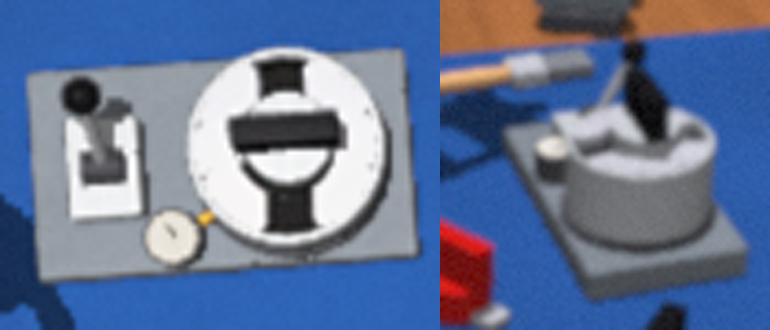

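Travel looks like about 70 mm against the 77 mm expected. I'll measure the ball more carefully in both views.

```bash
python3 - <<'E'
from h import *
P={n:cams.get_image(n) for n in("top","side")}
th=np.radians(5.5); c,s=np.cos(th),np.sin(th)
print("plan start/end",.5405-.13*s-.038*c,.098+.13*c-.038*s,"|",.5405-.13*s+.038*c,.098+.13*c+.038*s)
def blob(im,u,v):
    g=im[v-9:v+10,u-9:u+10].max(2).astype(float); m=(g<70).astype(np.uint8)
    n,l,st,ce=cv2.connectedComponentsWithStats(m); k=1+np.argmax(st[1:,4]); return ce[k]+[u-9,v-9],st[k]
old={n:cv2.cvtColor(cv2.imread(f"pics/{n}0.png"),cv2.COLOR_BGR2RGB) for n in P}
for lab,im,(u,v) in (("start",old["top"],(240,186)),("end",P["top"]["img"],(238,162))):
    b,st=blob(im,u,v); print(lab,b,st,world(P["top"],*b,z=.122))
for e,x,y in (("s",.490,.2238),("e",.5657,.231)): print(e,[pix(P[n],[x,y,.122]).round(1) for n in P])
b,st=blob(P["side"]["img"],338,154); print("side end",b,st)
b,st=blob(old["side"],319,153); print("side start",b,st)
print("lever hinge rows?",[ (r["p"],r["centre"]) for r in spotter.spot_point(P["top"],"valve_tip")[:2]],[ (r["p"],r["centre"]) for r in spotter.spot_point(P["side"],"valve_tip")[:2]])
E
```

```text
plan start/end 0.49021499663441803 0.22375936719196476 | 0.5658651077103236 0.23104364438350178
start [239.60714286 185.57142857] [ 5  4  8  9 56] [0.495932   0.22344574 0.122     ]
end [238.12 161.58] [ 6  5  8  8 50] [0.56501921 0.23025085 0.122     ]
s [array([239.4, 187.6]), array([316.7, 157.2])]
e [array([237.9, 161.3]), array([337.8, 154.4])]
side end [337.96666667 158.        ] [ 6  6  9 13 60]
side start [320.57377049 145.91803279] [ 3  0 16  6 61]
lever hinge rows? [(0.65, [238.2, 159.9])] [(0.42, [334.4, 154.7])]
```

The end position agrees with the geometry (0.565, 0.230 measured against 0.566, 0.231 planned), so I'm handing in.

```bash
python3 -c "
from h import *
print(ticket.close_job())"
```

```text
the job is handed in; nothing more can be done
None
```

The cap is locked in the tester and the valve lever is at its other end. I handed the job in at about 19 s of the 61 s allowed.

- **Cap:** I gripped the black-handled lugged cap by its bar and lowered it into the gaps. I pressed it to about 8 mm above the mouth point (12–13 N), turned it 90° clockwise, then let it rise and released it.
- **Lever:** After that I pushed the lever over with shut fingers until it resisted with 12 N at its stop.

**Final checks:**
- The handle lies across the gaps with its top at 0.160 m, which matches the 17 mm locked height.
- The ball is within 1 mm of its planned end position.
- The arm is clear of everything.

**Disagreement:** The ball's measured travel was about 70 mm, not the stated 77 mm. The difference comes from the starting position, which measured about 6 mm off plan. The end position and the push against the stop both agree with fully over.

I did not measure the bystanders again after the job. No unexpected contact showed in the force readings, and none of the moves went near them below about 0.2 m.

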